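Open the touch-latch door of the parts showcase

ROBOT

A 6-joint arm with a two-finger parallel gripper is mounted at the origin on the work surface. World frame = base frame: x ahead of the robot, y to its left, z up, the work surface at z = 0. Lengths are in mm, angles in rad, forces in N, time in s.
With the tool pointing down it reaches from about 250 to 725 mm from the base axis. Payload 9.7 kg.
Tool frame: the origin (TCP) lies between the finger pads; the fingertips stand 14 mm ahead of it and the grasp point (between the pads) lies 5 mm behind it (finger_overhang is the distance from the TCP to the fingertips, in mm); z points along the fingers, y is the direction in which the jaws open and shut (so a half turn about z gives the same grasp; the last joint's range is limited). The gripper opens to 85 mm and grips with 20 to 120 N. Pads are 22 mm wide; open, the fingers measure 114 mm over their backs; the gripper's body (76 mm by 85 mm) begins 54 mm behind the grasp point. The pads swing forward as they close: fully open they stand 13 mm farther back than shut.
Start: joints at [-1.256, 0.087, 0.176, 1.66, 0, 1.571], TCP at [170.292, -522.97, 245.284] pointing down, gripper open.
Joint ranges: [-3.13, 3.13], [-0.85, 1.81], [-1.15, 1.24], [-2.2, 2.28], [-1.44, 1.52], [-3.14, 3.14]. Speed limits (rad/s): [2.22, 2.22, 2.57, 3.14, 3.14, 3.14].

INTERFACE

Orientations are given as a unit quaternion [x, y, z, w].
In Python, from rig import sense, get_image, close_job, finger_overhang gives the robot as it stands.
- The arm moves only by the tool send_rows, never from a script. Its argument "series" is a list of rows, each a list of 7 numbers: the shift along the tool's x, y, z in m, then the turn, a rotation vector about the tool's x, y, z in degrees, then the finger opening in m, from 0 to 0.0854. In form: [[tx, ty, tz, wx, wy, wz, claw], ...]. A call has 1 to 5 rows; each row shifts and turns the commanded pose from where the row before left it, along the tool's axes as they then stand; what a row does not reach is not made up. A row lasts 1/10 s, in which the tool goes at most 50 mm and 8.59 degrees, less where a joint would pass 70% of its speed; a pose out of reach is approached as far as the arm can. A call with a gripper value outside its range is refused whole. The fingers move at their own pace and stop on an object; "force" is the grip in N (left out, the last holds). Time passes only in rows, so rows that do not move let the fingers close. It gives the time, the measured TCP pose, the force and the opening at its end, in the units of the state.
- sense(): the state, without advancing time (a new reading comes with each control period).
- get_image(name): name is "scene" or "side" or "wrist"; returns a dict with "pixels" (384x512x3 uint8, red, green, blue), "z_map" (384x512 float32, mm along the optical axis (not along the pixel's ray), 0 where there is no reading), "camera_matrix" (3x3 intrinsics, pixels), "world_from_camera" (4x4, takes a point from camera to world coordinates). Camera axes: x right, y down, z forward; pixel columns grow to the right and rows downward; lengths in mm; the calibration is good to about 2 mm. A picture is of the moment at which its call begins.
- close_job(): hands the job in, once; it reports no verdict.
The state is a dict: "time": time; "joints": joint angles; "joint_velocities": joint speeds; "tau": joint torques, N m; "tcp_pos": TCP position; "ee_rot": TCP orientation; "ft_force": force on the tool from outside, world axes, zero at the start; "torque": the same for the moment, N m; "gripper_width": opening from 0.0 (shut) to 1.0 (fully open).
Only numpy, scipy, OpenCV 4.12 (cv2) and the standard library are available. Lean on these libraries where they do the work, as an engineer would, in place of code of your own. Each camera call takes 0.05 s, during which the arm holds its last target.

TASK

A customer wants to see the finned aluminium heat sink, so open the glass door of the showcase that is in front of it: press that door gently in near its free edge and let it go, so that the touch catch releases and the spring pushes it ajar, then put a fingertip behind its edge and swing it wide open, nearly square to the case. Leave the other door shut, and do not shift anything on the counter or in and on the case.

Things in the scene. Friction and masses are not known exactly. Their poses are not given: they have to be found in the camera images.
- case: Countertop glass showcase, aluminium frame, 400 wide (y) x 214 deep (x) x 200 mm tall, fixed. Origin on the counter under its middle; x points to its back pane, away from the robot, y to its left end, z up. Two glass doors close its front (robot's side, x = -104 mm). Centre post and glass partition at y = 0 part the left (y > 0) from the right compartment. Clear glass top, sides and back.
- door_left (a joint): Angle (rad) of the left door (case y > 0): 0 shut, grows as it swings out towards the robot, stop at 1.6 (1.57 is square). Leaf 184 wide x 166 tall x 12 mm, glass in an aluminium frame, no handle, 0.42 kg. Shut: outer face at case x = -122 mm, inner face at -110, top edge 190 mm above the counter, free edge at y = +10, upright hinge axis at x = -110, y = +194 mm.
- door_right (a joint): The same for the right door, the mirror image: hinge axis at case x = -110, y = -194 mm, free edge at y = -10 mm; also 0 shut and growing as it swings out towards the robot.
- left_push (a point): Where to press the left door: on its outer face, 40 mm from the free edge, 30 mm below the top edge; moves with it. x axis = leaf's normal, into the case when shut. Pressed in about 3 mm there (about 5 N; firm stop at 4.5 mm) the catch lets go; let free, the leaf is thrown about 0.4 rad open by a spring, free edge some 70 mm out, within 1 s.
- left_edge (a point): Top corner of the left door's free edge, on its inner face, 184 mm from the hinge axis; moves with it. A steel catch keeper stands 25 mm out of the inner face near the free edge, 90 mm below the top edge.
- left_hinge (a point): On the left door's hinge axis, level with its top edge, in the plane of its inner face. Once sprung ajar the door turns with slight friction (about 0.06 N m, somewhat damped) and stays where it is left; pushed shut again, it does not latch but springs back ajar.
- right_push (a point): Where to press the right door: on its outer face, 40 mm from the free edge, 30 mm below the top edge; moves with it. x axis = leaf's normal, into the case when shut. Pressed in about 3 mm there (about 5 N; firm stop at 4.5 mm) the catch lets go; let free, the leaf is thrown about 0.4 rad open by a spring, free edge some 70 mm out, within 1 s.
- right_edge (a point): Top corner of the right door's free edge, on its inner face, 184 mm from the hinge axis; moves with it. A steel catch keeper stands 25 mm out of the inner face near the free edge, 90 mm below the top edge.
- right_hinge (a point): On the right door's hinge axis, level with its top edge, in the plane of its inner face. Once sprung ajar the door turns with slight friction (about 0.06 N m, somewhat damped) and stays where it is left; pushed shut again, it does not latch but springs back ajar.
- heat_sink: Heat sink: grey aluminium block with nine upright fins, 62 x 90 x 40 mm, standing on the floor of one compartment of the case (floor 22 mm above the counter), left or right. Origin: middle of its underside.
- ring_coil: Ring-shaped copper coil, 82 mm outside diameter, 34 mm tall with a hole, lying flat in the other compartment. Origin: middle of its underside.
- mug: Bystander: white ceramic mug, 80 mm across, 92 mm tall, beside the case's left end. Origin: middle of its underside.
- tea_cup: Bystander: small white ceramic bowl-shaped cup, 68 mm across, 45 mm tall, on the counter left of and nearer the robot than the case. Origin: middle of its underside.
- calculator: Bystander: desk calculator 135 x 78 x 20 mm lying flat, in the middle, on the robot's side of the case, outside the doors' swing. Origin: middle of its underside.
- carton: Bystander: plain cardboard carton 60 x 100 x 45 mm on the middle of the case's glass top, towards the back. Origin: middle of its underside.
- tape_roll: Bystander: roll of packing tape lying flat, 84 mm across, 24 mm high, on the counter just beyond the case's left front corner. Origin: middle of its underside.
- pen_cup: Bystander: black pen cup 72 mm across, 95 mm tall, with pens up to about 170 mm, beside the case's right end. Origin: middle of its underside.
- reel: Bystander: white component reel lying flat, 124 mm across, 14 mm high, on the counter right of and nearer the robot than the case. Origin: middle of its underside.

How it is judged:
By the outcome, as a careful person would: the job done as asked, in the order asked, and still so for the second after the job is handed in, with the robot touching nothing.
It also fails if it takes over 48 s, if anything falls off the work surface, if the arm or the gripper's body presses on something with over 40 N, if the wrist force passes 120 N, or if a joint passes its speed limit or range.

## Working session

There is one attempt and no reset: what is moved stays moved. The work goes in short steps, Python scripts to look and compute and a tool call to move; the robot and the scene stay as the last step left them, time stands still between calls to the robot, and variables do not carry over. Pictures are saved under pics/ and viewed, and the job is handed in when it is done.

Besides the shell and the picture viewer there is one more tool, called after "Request:" by a JSON object that holds its "fn" and its "kwargs". send_rows: Moves the arm, as the interface text tells. Its arguments: {"type":"object","properties":{"series":{"type":"array","items":{"type":"array","items":{"type":"number"}}},"force":{"type":"number"}},"required":["series"]}

```bash
ls; mkdir -p pics; python3 - <<'E'
from rig import sense,get_image,finger_overhang
import cv2,numpy as np
print(sense(), finger_overhang)
for n in ["scene","side","wrist"]:
    d=get_image(n)
    cv2.imwrite(f"pics/{n}0.png",d["pixels"][:,:,::-1])
    np.savez(f"{n}0.npz",**d)
    print(n,d["camera_matrix"].tolist(),np.round(d["world_from_camera"],3).tolist())
E
```

```text
pics
{'time': 0.0, 'joints': array([-1.25598230e+00,  8.74996181e-02,  1.75100197e-01,  1.65978425e+00,
       -1.36055731e-05,  1.57083794e+00]), 'joint_velocities': array([-8.99896484e-05,  5.56794513e-04,  1.15493042e-04,  5.00146982e-04,
        6.92801135e-04,  5.51320916e-04]), 'tau': array([-8.41813307e-04, -5.20382988e+01,  4.64809513e+01,  1.60295691e-02,
       -3.11749474e-06, -1.84142834e-06]), 'tcp_pos': array([ 170.23261572, -522.76912742,  244.54389656]), 'ee_rot': array([ 9.87640097e-01,  1.56737227e-01, -1.15471768e-04, -6.84029610e-04]), 'ft_force': array([ 0.40852861, -0.30609352, -0.07176613]), 'torque': array([-0.04048368,  0.03167289, -0.0088378 ]), 'gripper_width': 0.9984953850170226} 14.0
scene [[383.96515810860063, 0.0, 257.67070574531647], [0.0, 383.96515810860063, 195.73772600132938], [0.0, 0.0, 1.0]] [[0.303, -0.907, 0.294, 269.509], [-0.953, -0.29, 0.088, -109.103], [0.006, -0.307, -0.952, 1065.242], [0.0, 0.0, 0.0, 1.0]]
side [[357.3227418533805, 0.0, 253.60663100128832], [0.0, 357.3227418533805, 189.07889831119857], [0.0, 0.0, 1.0]] [[0.09, 0.952, -0.293, 855.255], [0.996, -0.084, 0.035, -24.968], [0.009, -0.295, -0.955, 1024.415], [0.0, 0.0, 0.0, 1.0]]
wrist [[298.66914506619287, 0.0, 256.61307064767846], [0.0, 298.66914506619287, 191.341901343582], [0.0, 0.0, 1.0]] [[0.312, -0.916, -0.253, 234.783], [-0.95, -0.301, -0.081, -502.494], [-0.002, 0.266, -0.964, 374.06], [0.0, 0.0, 0.0, 1.0]]
```

View pics/scene0.png

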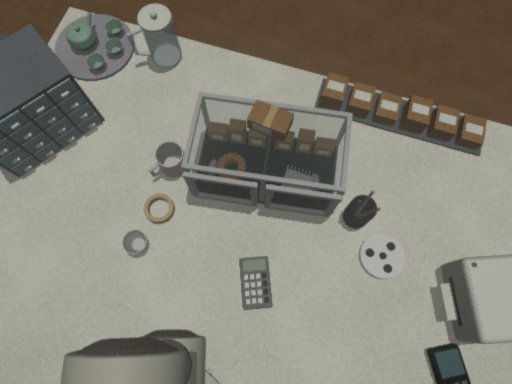

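View pics/side0.png

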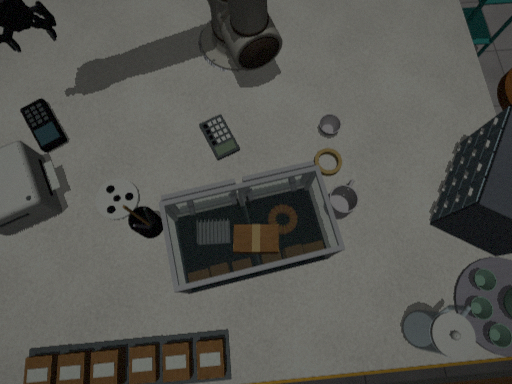

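View pics/wrist0.png

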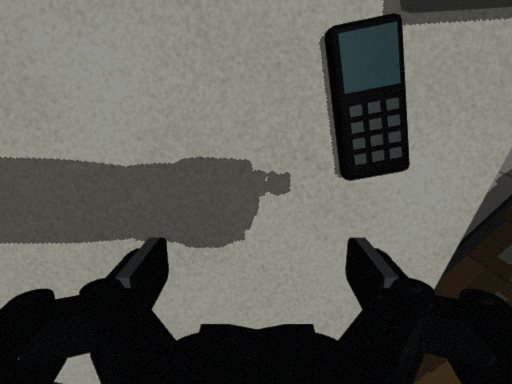

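The heat sink (scene about (300,178)) sits on the pen-cup side, so it is the right door; the ring coil (231,165) is in the left compartment. Next I'll enlarge the views to get the case pose.

```bash
python3 - <<'E'
import cv2,numpy as np
for n,(x0,y0,x1,y1) in {"scene":(170,80,380,230),"side":(145,150,355,300)}.items():
    im=cv2.imread(f"pics/{n}0.png")[y0:y1,x0:x1]
    im=cv2.resize(im,None,fx=3.8,fy=3.8,interpolation=cv2.INTER_CUBIC)
    im=cv2.convertScaleAbs(im,alpha=1.6,beta=10)
    for k in range(0,x1-x0,10):
        cv2.line(im,(int(k*3.8),0),(int(k*3.8),6 if (x0+k)%50 else 14),(0,0,255),1)
        if (x0+k)%50==0: cv2.putText(im,str(x0+k),(int(k*3.8),25),0,.4,(0,0,255),1)
    for k in range(0,y1-y0,10):
        cv2.line(im,(0,int(k*3.8)),(6 if (y0+k)%50 else 14,int(k*3.8)),(0,0,255),1)
        if (y0+k)%50==0: cv2.putText(im,str(y0+k),(15,int(k*3.8)),0,.4,(0,0,255),1)
    cv2.imwrite(f"pics/{n}0z.png",im)
E
```

```text
(no output)
```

View pics/scene0z.png

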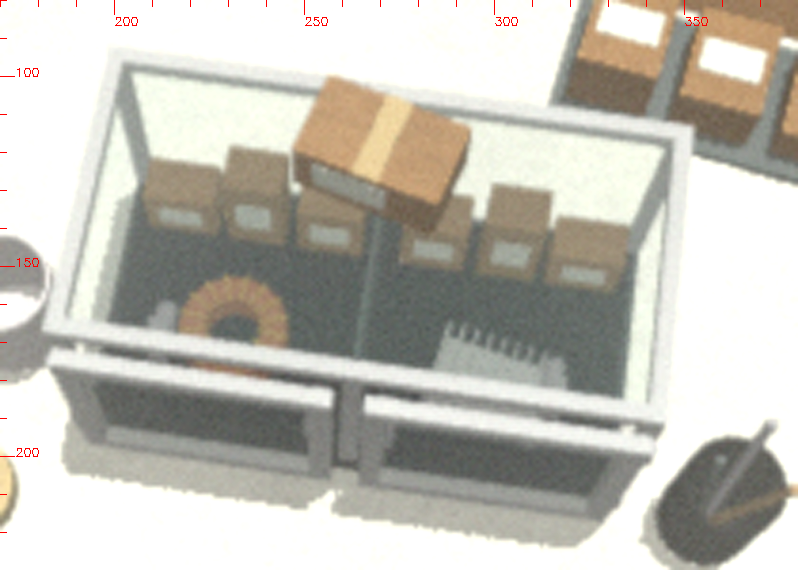

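View pics/side0z.png

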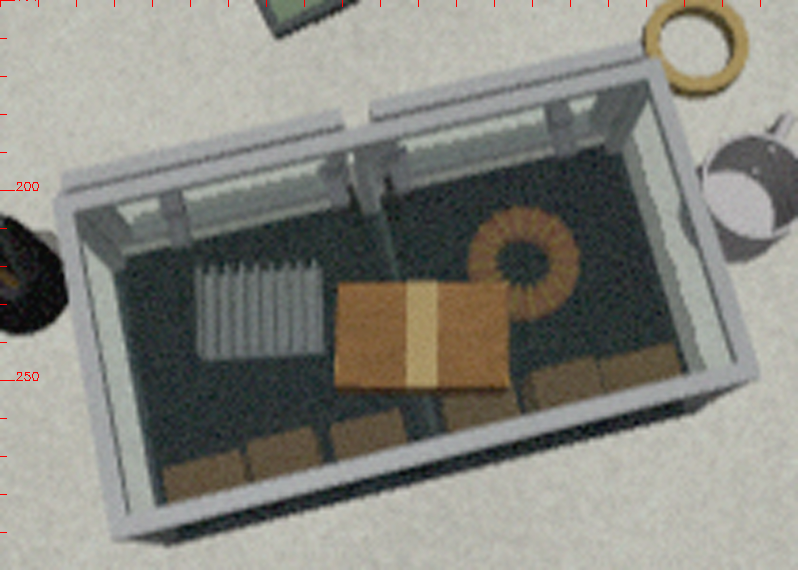

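```bash
cat > h.py <<'E'
import numpy as np
def load(f):
    d=np.load(f); return d
def cast(d,uv,z):
    K=d["camera_matrix"];T=d["world_from_camera"]
    r=T[:3,:3]@np.linalg.solve(K,[uv[0],uv[1],1]); o=T[:3,3]
    return o+r*(z-o[2])/r[2]
def proj(d,p):
    K=d["camera_matrix"];T=d["world_from_camera"]
    q=K@(T[:3,:3].T@(np.asarray(p)-T[:3,3])); return q[:2]/q[2]
def fit(model,world):
    m=np.array(model,float);w=np.array(world)[:,:2]
    mc,wc=m.mean(0),w.mean(0);a=m-mc;b=w-wc
    th=np.arctan2((a[:,0]*b[:,1]-a[:,1]*b[:,0]).sum(),(a*b).sum())
    R=np.array([[np.cos(th),-np.sin(th)],[np.sin(th),np.cos(th)]])
    t=wc-R@mc; return th,t,np.linalg.norm(w-(m@R.T+t),axis=1)
E
python3 - <<'E'
from h import *
P={"scene":((170,80),[(113,50),(693,128),(663,424),(43,332)]),
   "side":((145,150),[(758,375),(118,541),(55,203),(655,60)])}
M=[(107,200),(107,-200),(-107,-200),(-107,200)]
allw=[]
for n,(o,pts) in P.items():
    d=load(n+"0.npz")
    w=[cast(d,(o[0]+(u+.0)/3.8-.37,o[1]+v/3.8-.37),200) for u,v in pts]
    print(n,np.round(w,1).tolist(),[round(float(np.linalg.norm(w[i]-w[(i+1)%4])),1) for i in range(4)])
    th,t,r=fit(M,w);print(th,t,r); allw+=w
th,t,r=fit(M+M,allw);print(th,t,r)
R=np.array([[np.cos(th),-np.sin(th)],[np.sin(th),np.cos(th)]])
for nm,p,z in [("push",(-122,-50),160),("edge",(-110,-10),190),("hinge",(-110,-194),190),("doorout_free",(-122,-10),190),("doorout_h",(-122,-194),190),("doorL_out_free",(-122,10),190)]:
    w=R@np.array(p)+t; 
    print(nm,w.round(1),[ (np.array(proj(load(n+"0.npz"),[*w,z]))-P[n][0]+.37)*3.8 for n in P])
# other obstacles
for n,uv,z in [("scene",(382,256),14),("scene",(256,283),20),("scene",(361,211),95),("scene",(372,194),170),("scene",(159,208),24)]:
    w=cast(load(n+"0.npz"),uv,z); print(uv,w.round(), "case frame",(R.T@(w[:2]-t)).round())
E
```

```text
scene [[758.2, 199.1, 200.0], [820.6, -191.6, 200.0], [610.5, -222.0, 200.0], [550.3, 169.8, 200.0]] [395.7, 212.3, 396.4, 209.9]
0.1524992130512849 [684.90367099 -11.15911893] [4.2076057  1.04350046 3.27300673 1.58192254]
side [[762.5, 199.9, 200.0], [824.5, -188.2, 200.0], [617.1, -222.1, 200.0], [554.9, 166.6, 200.0]] [392.9, 210.2, 393.7, 210.2]
0.1589687431378341 [689.73076313 -10.92470159] [3.82309689 4.18704608 3.53592836 3.85219271]
0.1557236596986774 [687.31721706 -11.04191026] [5.542172   3.43306488 3.856226   0.32926849 3.29346985 3.89902873
 5.45165872 5.40424   ]
push [574.5 -79.4] [array([424.30189912, 430.22225146]), array([283.7312615 , 138.91647318])]
edge [580.2 -38. ] [array([367.66909692, 388.68260116]), array([344.40436007, 127.81602805])]
hinge [ 608.7 -219.8] [array([655.42963849, 430.58585075]), array([ 62.33683461, 194.09803955])]
doorout_free [568.3 -39.8] [array([364.94592588, 406.23980081]), array([340.16959915, 110.74862921])]
doorout_h [ 596.9 -221.6] [array([653.82730343, 448.45326843]), array([ 59.14158707, 176.47933405])]
doorL_out_free [565.2 -20.1] [array([333.82825916, 401.69265891]), array([370.15108682, 103.73614565])]
(382, 256) [ 533. -390.   14.] case frame [-211. -350.]
(256, 283) [359. -83.  20.] case frame [-336.  -20.]
(361, 211) [ 612. -291.   95.] case frame [-118. -265.]
(372, 194) [ 636. -293.  170.] case frame [ -94. -271.]
(159, 208) [472. 240.  24.] case frame [-173.  282.]
```

```bash
cat >> h.py <<'E'
from scipy.spatial.transform import Rotation as Ro
TH=.1557;T0=np.array([687.3,-11.0])
RC=np.array([[np.cos(TH),-np.sin(TH)],[np.sin(TH),np.cos(TH)]])
def c2w(p): return RC@np.array(p)+T0
def w2c(p): return RC.T@(np.array(p)[:2]-T0)
def status(target=None,z=None):
    from rig import sense
    s=sense();R=Ro.from_quat(s["ee_rot"]);p=s["tcp_pos"]
    x=R.as_matrix()
    print("t",round(s["time"],2),"tcp",p.round(1),"case",w2c(p).round(1),"yaw",np.arctan2(x[1,0],x[0,0]).round(3),"zax",x[:,2].round(3),"F",s["ft_force"].round(2),"w",round(s["gripper_width"],3),"j",s["joints"].round(2))
    if target is not None:
        w=np.array([*c2w(target),z]); print("target",w.round(1),"tool shift mm",(x.T@(w-p)).round(1))
        a=TH-np.arctan2(x[1,0],x[0,0]); print("yaw err deg (tool wz = -)",np.degrees(a).round(2))
E
python3 - <<'E'
from h import *
status((-178,-50),260)
d=load("side0.npz"); w=cast(d,(145+422/3.8,150+335/3.8),245); print("carton",w2c(w))
for n in ("scene","side"):
  d=load(n+"0.npz");K=d["camera_matrix"]
  for c in [(0,195),(0,-195),(-104,-100),(-104,100),(104,0)]:
    u,v=proj(d,[*c2w(c),200]).round().astype(int); Z=d["z_map"][v-1:v+2,u-1:u+2]
    zz=np.median(Z); q=d["world_from_camera"]@np.r_[np.linalg.solve(K,[u,v,1])*zz,1]; print(n,c,q[:3].round(1))
E
```

```text
t 0.15 tcp [ 170.2 -522.8  244.7] case [-590.2 -425.5] yaw 0.315 zax [-0.     0.001 -1.   ] F [ 0.47 -0.15 -0.46] w 1.0 j [-1.26  0.09  0.18  1.66 -0.    1.57]
target [519.2 -88.  260. ] tool shift mm [ 466.5 -305.4  -15. ]
yaw err deg (tool wz = -) -9.12
carton [42.14760634  3.22877709]
scene (0, 195) [656.9 181.3 200.5]
scene (0, -195) [ 716.1 -203.2  202. ]
scene (-104, -100) [ 599.2 -126.1  199.4]
scene (-104, 100) [568.5  71.  199.5]
scene (104, 0) [789.4   3.9 199.8]
side (0, 195) [656.9 181.4 197.7]
side (0, -195) [ 716.1 -203.5  197.3]
side (-104, -100) [ 599.6 -126.8  197.4]
side (-104, 100) [568.4  70.8 198.1]
side (104, 0) [789.5   5.  198.7]
```

Request:
{"fn": "send_rows", "kwargs": {"series": [[0.02,-0.012,-0.003,0,0,2,0],[0.035,-0.022,-0.003,0,0,2,0],[0.035,-0.025,-0.003,0,0,2,0],[0.035,-0.025,-0.003,0,0,2,0],[0.035,-0.025,-0.003,0,0,1,0]], "force": 20}}

```text
time: 0.65
tcp_pos: [300.8, -377.9, 260.3]
ee_rot: [0.997, 0.078, -0.0, -0.0]
ft_force: [0.8, -0.5, -0.6]
gripper_width: 0.143
```

```bash
python3 -c "
from h import *
status((-178,-50),260)"
```

```text
t 0.65 tcp [ 300.8 -377.9  260.3] case [-438.7 -302.5] yaw 0.156 zax [-0.  0. -1.] F [ 0.84 -0.53 -0.65] w 0.143 j [-0.9  -0.07  0.05  1.69  0.    2.09]
target [519.2 -88.  260. ] tool shift mm [ 260.7 -252.5    0.3]
yaw err deg (tool wz = -) -0.01
```

Request:
{"fn": "send_rows", "kwargs": {"series": [[0.034,-0.034,0,0,0,0,0],[0.034,-0.034,0,0,0,0,0],[0.034,-0.034,0,0,0,0,0],[0.034,-0.034,0,0,0,0,0],[0.034,-0.034,0,0,0,0,0]]}}

```text
time: 1.15
tcp_pos: [442.1, -182.9, 260.3]
ee_rot: [0.997, 0.079, 0.0, 0.0]
ft_force: [0.5, -1.2, 0.6]
gripper_width: 0.001
```

Request:
{"fn": "send_rows", "kwargs": {"series": [[0.034,-0.034,0,0,0,0,0],[0.015,-0.02,0,0,0,0,0],[0,0,0,0,0,0,0],[0,0,0,0,0,0,0]]}}

```text
time: 1.55
tcp_pos: [481.3, -123.3, 260.0]
ee_rot: [0.997, 0.08, -0.0, -0.0]
ft_force: [0.5, 0.2, 0.4]
gripper_width: -0.001
```

```bash
python3 -c "
from h import *
status((-178,-50),172)
from rig import get_image
import cv2
for n in ('wrist','scene'):
    d=get_image(n);np.savez(n+'1.npz',**d);cv2.imwrite('pics/%s1.png'%n,d['pixels'][:,:,::-1])
"
```

```text
t 1.55 tcp [ 481.3 -123.3  260. ] case [-220.9  -79. ] yaw 0.159 zax [-0.001  0.    -1.   ] F [0.51 0.21 0.38] w -0.001 j [-0.25 -0.03  0.08  1.69 -0.    2.73]
target [519.2 -88.  172. ] tool shift mm [ 43.1 -28.8  87.9]
yaw err deg (tool wz = -) -0.2
```

View pics/wrist1.png

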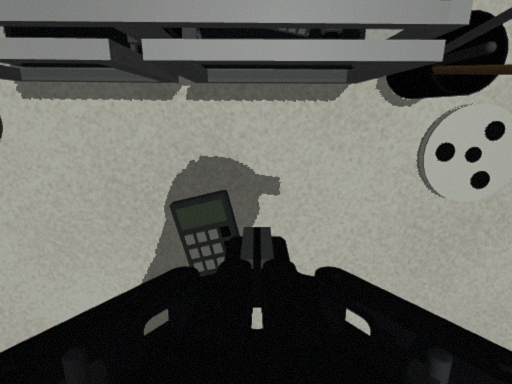

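View pics/scene1.png

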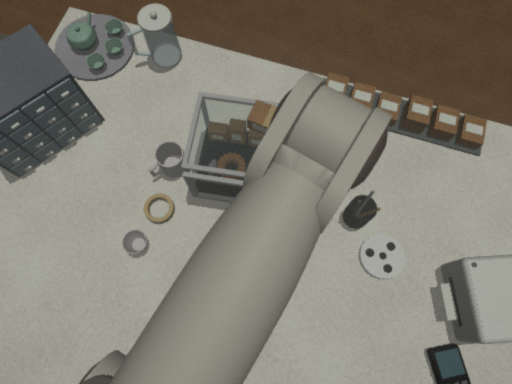

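```bash
python3 -c "
from h import *
d=load('wrist1.npz')
for uv in [(142,40),(142,61),(443,40),(443,61),(116,61),(116,40)]:
    w=cast(d,uv,190);print(uv,w.round(1),w2c(w).round(1),d['z_map'][uv[1]-3:uv[1]+3:2,min(uv[0]+4,511)])
"
```

```text
(142, 40) [576.8 -37.7 190. ] [-113.3   -9.3] [205.57639 179.36957 181.79356]
(142, 61) [565.  -38.4 190. ] [-125.1   -8.1] [183.20677 185.21713 243.50262]
(443, 40) [ 606.1 -218.1  190. ] [-112.3 -192. ] [324.459   330.44922 332.89774]
(443, 61) [ 594.8 -221.9  190. ] [-124.1 -194. ] [264.93515 265.47385 268.10977]
(116, 61) [562.4 -22.5 190. ] [-125.2    8. ] [197.32745 197.17561 196.94676]
(116, 40) [574.3 -22.1 190. ] [-113.4    6.5] [  0.      332.66916 333.37534]
```

```bash
python3 -c "
import cv2
im=cv2.imread('pics/wrist1.png')[0:110,90:480];im=cv2.convertScaleAbs(cv2.resize(im,None,fx=2,fy=4),alpha=1.5);cv2.imwrite('pics/w1z.png',im)"
```

```text
(no output)
```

View pics/w1z.png

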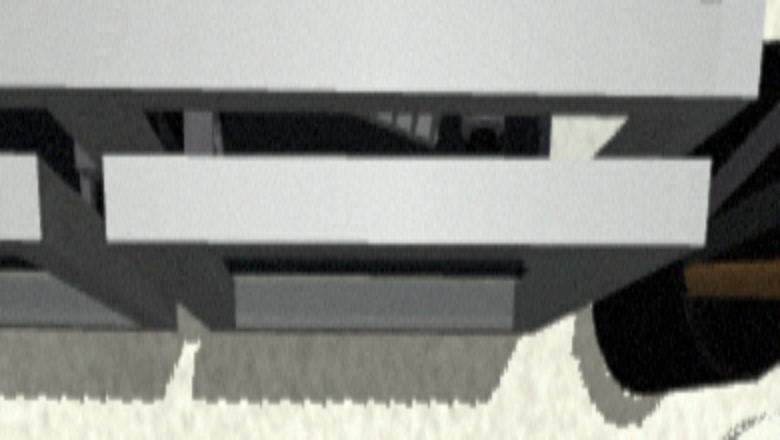

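Request:
{"fn": "send_rows", "kwargs": {"series": [[0.02,-0.012,0.02,0,0,0,0],[0.023,-0.017,0.02,0,0,0,0],[0,0,0.03,0,0,0,0],[0,0,0.018,0,0,0,0],[0,0,0,0,0,0,0]]}}

```text
time: 2.15
tcp_pos: [517.7, -89.1, 169.7]
ee_rot: [0.997, 0.078, -0.002, -0.0]
ft_force: [-0.1, -0.0, 0.3]
gripper_width: -0.004
```

```bash
python3 -c "
from h import *
status((-135,-50),172)"
```

```text
t 2.15 tcp [517.7 -89.1 169.7] case [-179.7  -50.9] yaw 0.156 zax [-0.004  0.001 -1.   ] F [-0.12 -0.02  0.28] w -0.004 j [-0.17  0.02 -0.04  1.52 -0.    2.81]
target [561.7 -81.3 172. ] tool shift mm [44.7 -0.9 -2.5]
yaw err deg (tool wz = -) -0.03
```

Approach the door in smaller and smaller steps, watching the force.

Request:
{"fn": "send_rows", "kwargs": {"series": [[0.015,0,0,0,0,0,0],[0.015,0,0,0,0,0,0],[0.004,0,0,0,0,0,0],[0.002,0,0,0,0,0,0],[0,0,0,0,0,0,0]]}}

```text
time: 2.65
tcp_pos: [554.6, -83.1, 172.8]
ee_rot: [0.997, 0.078, 0.0, 0.0]
ft_force: [0.6, 0.7, 0.5]
gripper_width: 0.006
```

Request:
{"fn": "send_rows", "kwargs": {"series": [[0.0015,0,0,0,0,0,0],[0.0015,0,0,0,0,0,0],[0,0,0,0,0,0,0]]}}

```text
time: 2.95
tcp_pos: [557.6, -82.2, 172.4]
ee_rot: [0.997, 0.079, 0.0, 0.0]
ft_force: [-0.0, -0.3, -0.0]
gripper_width: 0.001
```

Request:
{"fn": "send_rows", "kwargs": {"series": [[0.0015,0,0,0,0,0,0],[0.0015,0,0,0,0,0,0],[0,0,0,0,0,0,0]]}}

```text
time: 3.25
tcp_pos: [560.8, -81.7, 172.2]
ee_rot: [0.997, 0.079, -0.0, 0.0]
ft_force: [-0.3, 0.3, -0.7]
gripper_width: 0.001
```

Request:
{"fn": "send_rows", "kwargs": {"series": [[0.001,0,0,0,0,0,0],[0.001,0,0,0,0,0,0],[0,0,0,0,0,0,0]]}}

```text
time: 3.55
tcp_pos: [562.4, -81.3, 172.2]
ee_rot: [0.997, 0.079, -0.0, -0.0]
ft_force: [-3.7, -0.0, 1.3]
gripper_width: -0.0
```

Request:
{"fn": "send_rows", "kwargs": {"series": [[0.001,0,0,0,0,0,0],[0.001,0,0,0,0,0,0],[0,0,0,0,0,0,0]]}}

```text
time: 3.85
tcp_pos: [564.3, -80.9, 172.2]
ee_rot: [0.997, 0.079, -0.0, -0.0]
ft_force: [-4.5, 1.3, 2.3]
gripper_width: 0.0
```

Request:
{"fn": "send_rows", "kwargs": {"series": [[0.001,0,0,0,0,0,0],[0,0,0,0,0,0,0]]}}

```text
time: 4.05
tcp_pos: [565.3, -80.7, 172.2]
ee_rot: [0.997, 0.079, -0.0, -0.0]
ft_force: [-5.3, 1.6, 0.9]
gripper_width: -0.002
```

Request:
{"fn": "send_rows", "kwargs": {"series": [[0.0005,0,0,0,0,0,0],[0,0,0,0,0,0,0]]}}

```text
time: 4.25
tcp_pos: [565.8, -80.6, 172.2]
ee_rot: [0.997, 0.079, -0.0, -0.0]
ft_force: [-5.4, 1.5, 1.3]
gripper_width: -0.002
```

Now I'll let it go quickly: straight back about 125 mm, then wait.

Request:
{"fn": "send_rows", "kwargs": {"series": [[-0.03,0,0,0,0,0,0],[-0.04,0,0,0,0,0,0],[-0.04,0,0,0,0,0,0],[-0.015,0,0,0,0,0,0],[0,0,0,0,0,0,0]]}}

```text
time: 4.75
tcp_pos: [441.8, -100.9, 173.0]
ee_rot: [0.997, 0.078, 0.001, 0.0]
ft_force: [1.1, -0.9, 0.2]
gripper_width: -0.002
```

Request:
{"fn": "send_rows", "kwargs": {"series": [[0,0,-0.02,0,0,0,0],[0,0,-0.03,0,0,0,0],[0,0,-0.03,0,0,0,0],[0,0,0,0,0,0,0],[0,0,0,0,0,0,0]]}}

```text
time: 5.25
tcp_pos: [444.0, -100.5, 252.5]
ee_rot: [0.997, 0.079, 0.001, 0.0]
ft_force: [1.4, 0.4, 0.1]
gripper_width: -0.0
```

```bash
python3 -c "
from h import *
status((-145,-30),260)
from rig import get_image
import cv2
for n in ('wrist','side'):
    d=get_image(n);np.savez(n+'2.npz',**d);cv2.imwrite('pics/%s2.png'%n,d['pixels'][:,:,::-1])
"
```

```text
t 5.25 tcp [ 444.  -100.5  252.5] case [-254.2  -50.7] yaw 0.158 zax [ 0.002 -0.    -1.   ] F [1.36 0.39 0.07] w -0.0 j [-0.22 -0.14 -0.03  1.68  0.    2.76]
target [548.7 -63.1 260. ] tool shift mm [109.3 -20.5  -7.4]
yaw err deg (tool wz = -) -0.13
```

View pics/wrist2.png

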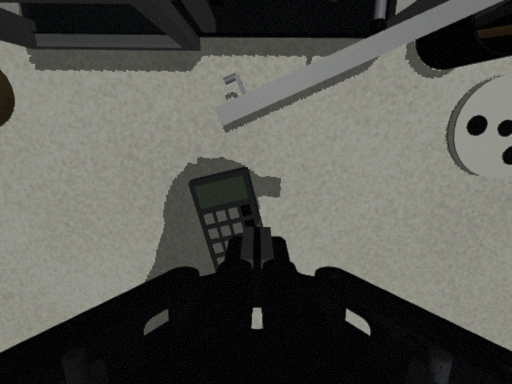

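View pics/side2.png

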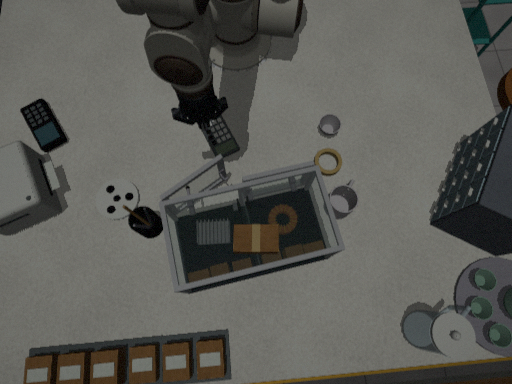

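The right door sprang ajar, with its free end at wrist (218,108)–(226,131) and the keeper at (232,80). The left door is still shut. Next I'll measure the leaf.

```bash
python3 -c "
from h import *
d=load('wrist2.npz')
from scipy import optimize
def c(uv): return w2c(cast(d,uv,190))
a=c((218,108));b=c((225,124));e=c((380,50))
print('inner corner',a,'outer corner?',b)
h=np.array([-110,-194]); 
for p in (a,):
    v=p-h; print('theta',np.arctan2(-v[0],v[1]),np.linalg.norm(v))
d2=load('side2.npz')
# side image door tip
print('side',w2c(cast(d2,(221,157),190)))
"
python3 -c "
import cv2
im=cv2.imread('pics/wrist2.png')[20:150,180:440];im=cv2.convertScaleAbs(cv2.resize(im,None,fx=3,fy=3),alpha=1.5);cv2.imwrite('pics/w2z.png',im)"
```

```text
inner corner [-185.97022912  -27.01631852] outer corner? [-195.6275008   -31.12123878]
theta 0.4269676936616854 183.4530610103352
side [-186.18132242  -28.92450233]
```

View pics/w2z.png

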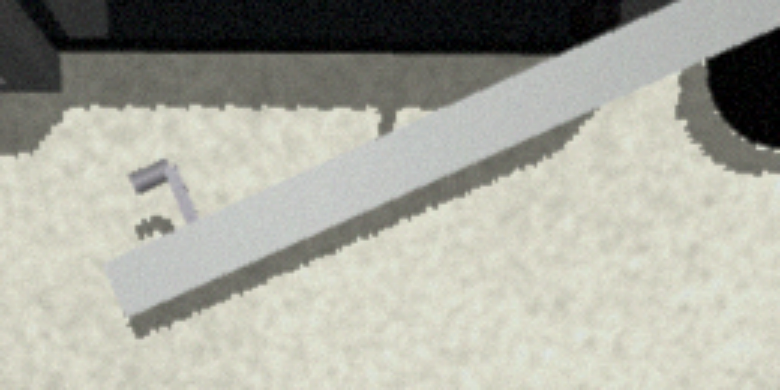

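Request:
{"fn": "send_rows", "kwargs": {"series": [[0.02,-0.004,-0.004,0,0,0,0],[0.03,-0.005,-0.004,0,0,0,0],[0.03,-0.005,0,0,0,0,0],[0.025,-0.003,0,0,0,0,0],[0,0,0,0,0,0,0]]}}

```text
time: 5.85
tcp_pos: [545.6, -66.3, 257.6]
ee_rot: [0.997, 0.079, -0.001, -0.0]
ft_force: [-0.4, 0.0, -0.1]
gripper_width: 0.002
```

Request:
{"fn": "send_rows", "kwargs": {"series": [[0,0,0,0,0,0,0],[0,0,0,0,0,0,0]]}}

```text
time: 6.05
tcp_pos: [543.0, -67.4, 259.9]
ee_rot: [0.997, 0.079, -0.0, -0.0]
ft_force: [-0.2, -0.0, -0.2]
gripper_width: -0.003
```

```bash
python3 -c "
from h import *
status((-149,-34),172)"
```

```text
t 6.05 tcp [543.  -67.4 259.9] case [-151.3  -33.3] yaw 0.158 zax [-0.001  0.    -1.   ] F [-0.2  -0.03 -0.25] w -0.003 j [-0.12  0.09  0.2   1.69 -0.    2.86]
target [545.4 -67.7 172. ] tool shift mm [ 2.3  0.7 87.9]
yaw err deg (tool wz = -) -0.1
```

```bash
python3 -c "
from h import *
from rig import get_image
import cv2
d=get_image('wrist');cv2.imwrite('pics/wrist3.png',d['pixels'][:,:,::-1])
"
```

```text
(no output)
```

View pics/wrist3.png

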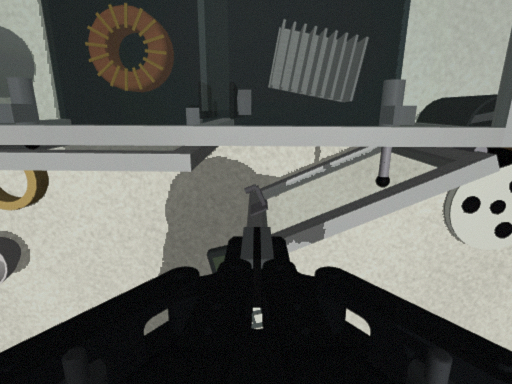

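The tips at (258,235) are over the gap between the leaf (running up right from (285,238)) and the case frame. Going straight down.

Request:
{"fn": "send_rows", "kwargs": {"series": [[0.001,0,0.02,0,0,0,0],[0.001,0,0.025,0,0,0,0],[0,0,0.025,0,0,0,0],[0,0,0.018,0,0,0,0],[0,0,0,0,0,0,0]]}}

```text
time: 6.6
tcp_pos: [544.0, -67.1, 170.2]
ee_rot: [0.997, 0.078, -0.002, -0.0]
ft_force: [-0.4, -0.4, 0.2]
gripper_width: -0.0
```

```bash
cat > arc.py <<'E'
from h import *
def c(th,r=162,off=16): return np.array([-110-r*np.sin(th)+off*np.cos(th),-194+r*np.cos(th)+off*np.sin(th)])
if __name__=="__main__":
    status()
    for off in (13,16):
        ths=np.r_[.42,np.arange(.5,1.56,.1),1.55]
        pts=[c(t,off=off) for t in ths]
        for t,p,q in zip(ths,pts,[pts[0]]+pts[:-1]): print(round(t,2),p.round(1),"d",(p-q).round(1))
E
python3 arc.py
```

```text
t 6.6 tcp [544.  -67.1 170.2] case [-150.3  -33.2] yaw 0.157 zax [-0.003  0.    -1.   ] F [-0.38 -0.43  0.17] w -0.0 j [-0.12  0.07  0.01  1.52 -0.    2.86]
0.42 [-164.2  -40.8] d [0. 0.]
0.5 [-176.3  -45.6] d [-12.1  -4.8]
0.6 [-190.7  -53. ] d [-14.5  -7.4]
0.7 [-204.4  -61.7] d [-13.7  -8.8]
0.8 [-217.2  -71.8] d [-12.7 -10.1]
0.9 [-228.8  -83.1] d [-11.7 -11.3]
1.0 [-239.3  -95.5] d [-10.5 -12.4]
1.1 [-248.5 -108.9] d [ -9.2 -13.4]
1.2 [-256.3 -123.2] d [ -7.8 -14.2]
1.3 [-262.6 -138.1] d [ -6.3 -15. ]
1.4 [-267.4 -153.7] d [ -4.8 -15.5]
1.5 [-270.7 -169.6] d [ -3.2 -15.9]
1.55 [-271.7 -177.6] d [-1.  -8.1]
0.42 [-161.4  -39.6] d [0. 0.]
0.5 [-173.6  -44.2] d [-12.2  -4.6]
0.6 [-188.3  -51.3] d [-14.6  -7.1]
0.7 [-202.1  -59.8] d [-13.9  -8.5]
0.8 [-215.1  -69.7] d [-12.9  -9.9]
0.9 [-227.   -80.8] d [-11.9 -11.1]
1.0 [-237.7  -93. ] d [-10.7 -12.2]
1.1 [-247.1 -106.3] d [ -9.4 -13.3]
1.2 [-255.2 -120.4] d [ -8.1 -14.1]
1.3 [-261.8 -135.2] d [ -6.6 -14.9]
1.4 [-266.9 -150.7] d [ -5.1 -15.4]
1.5 [-270.5 -166.6] d [ -3.5 -15.9]
1.55 [-271.6 -174.6] d [-1.2 -8.1]
```

Request:
{"fn": "send_rows", "kwargs": {"series": [[-0.006,0.003,0,0,0,0,0],[-0.008,0.004,0,0,0,0,0],[-0.009,0.004,0,0,0,0,0],[-0.007,0.0035,0,0,0,0,0],[-0.007,0.0035,0,0,0,0,0]]}}

```text
time: 7.1
tcp_pos: [511.5, -91.1, 173.0]
ee_rot: [0.997, 0.079, 0.001, 0.0]
ft_force: [1.0, -0.1, 0.3]
gripper_width: -0.003
```

Request:
{"fn": "send_rows", "kwargs": {"series": [[-0.007,0.004,0,0,0,0,0],[-0.007,0.0045,0,0,0,0,0],[-0.0065,0.005,0,0,0,0,0],[-0.0065,0.005,0,0,0,0,0],[-0.006,0.0055,0,0,0,0,0]]}}

```text
time: 7.6
tcp_pos: [482.6, -119.9, 172.2]
ee_rot: [0.997, 0.079, -0.0, -0.0]
ft_force: [1.6, -0.2, -0.0]
gripper_width: 0.001
```

```bash
python3 -c "
from h import *
status()
from rig import get_image
import cv2
d=get_image('side');np.savez('side4.npz',**d);cv2.imwrite('pics/side4.png',d['pixels'][:,:,::-1])
"
```

```text
t 7.6 tcp [ 482.6 -119.9  172.2] case [-219.1  -75.8] yaw 0.158 zax [-0.  0. -1.] F [ 1.63 -0.17 -0.02] w 0.001 j [-0.24 -0.05 -0.11  1.52  0.    2.74]
```

View pics/side4.png

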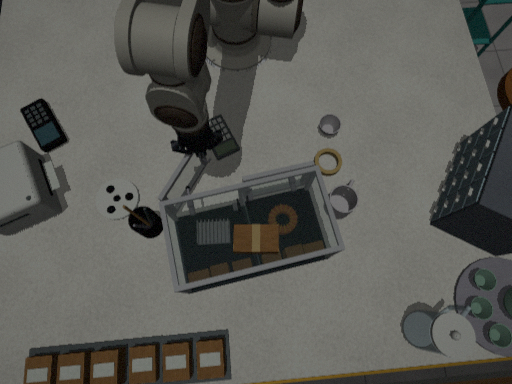

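Request:
{"fn": "send_rows", "kwargs": {"series": [[-0.006,0.0045,0,0,0,0,0],[-0.006,0.0055,0,0,0,0,0],[-0.0055,0.006,0,0,0,0,0],[-0.005,0.0065,0,0,0,0,0],[-0.005,0.0065,0,0,0,0,0]]}}

```text
time: 8.15
tcp_pos: [460.2, -152.9, 172.3]
ee_rot: [0.997, 0.079, 0.0, -0.0]
ft_force: [1.5, -0.1, -0.4]
gripper_width: -0.002
```

Request:
{"fn": "send_rows", "kwargs": {"series": [[-0.004,0.007,0,0,0,0,0],[-0.004,0.007,0,0,0,0,0],[-0.0035,0.007,0,0,0,0,0],[-0.0035,0.007,0,0,0,0,0],[-0.003,0.007,0,0,0,0,0]]}}

```text
time: 8.65
tcp_pos: [448.0, -190.4, 172.2]
ee_rot: [0.997, 0.079, -0.0, -0.0]
ft_force: [1.0, 1.2, -0.3]
gripper_width: -0.002
```

```bash
python3 -c "
from h import *
status()
from rig import get_image
import cv2
for n in ('side','wrist'):
  d=get_image(n);np.savez(n+'5.npz',**d);cv2.imwrite('pics/%s5.png'%n,d['pixels'][:,:,::-1])
"
```

```text
t 8.65 tcp [ 448.  -190.4  172.2] case [-264.2 -140.1] yaw 0.158 zax [-0.  0. -1.] F [ 0.99  1.16 -0.32] w -0.002 j [-0.4  -0.08 -0.13  1.52  0.    2.58]
```

View pics/wrist5.png

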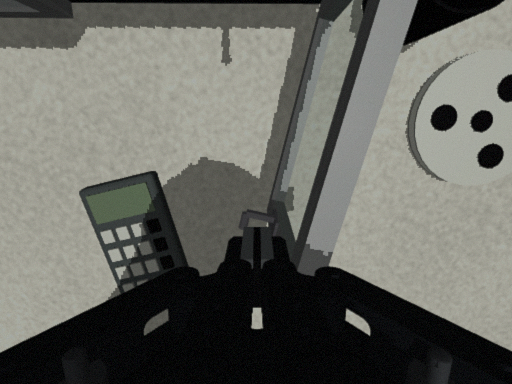

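View pics/side5.png

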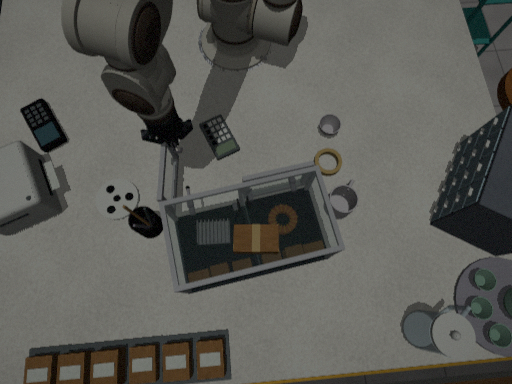

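```bash
python3 -c "
from h import *
d=load('wrist5.npz')
for p,q in [((372,0),(301,245)),((416,0),(330,262))]:
    a=w2c(cast(d,p,190));b=w2c(cast(d,q,190));v=b-a;print(a,b,np.arctan2(-v[0],v[1]))
from arc import c
print(c(1.5,off=15),c(1.53,off=15),c(1.3,off=16))
"
```

```text
[-162.058987   -178.97445538] [-250.21408367 -159.38923469] 1.3521792772018266
[-162.00901832 -193.46347407] [-257.86753959 -171.74886164] 1.3480282535298487
[-270.5331298  -167.57814853] [-271.25343197 -172.405309  ] [-261.81644478 -135.2482588 ]
```

Request:
{"fn": "send_rows", "kwargs": {"series": [[-0.0025,0.007,0,0,0,0,0],[-0.002,0.007,0,0,0,0,0],[-0.0015,0.006,0,0,0,0,0],[-0.0005,0.005,0,0,0,0,0],[0,0.003,0,0,0,0,0]]}}

```text
time: 9.25
tcp_pos: [446.1, -219.0, 172.2]
ee_rot: [0.997, 0.079, -0.0, 0.0]
ft_force: [-0.9, 1.0, 0.4]
gripper_width: -0.0
```

Request:
{"fn": "send_rows", "kwargs": {"series": [[0,0,0,0,0,0,0],[0,0,0,0,0,0,0]]}}

```text
time: 9.45
tcp_pos: [446.2, -218.5, 172.2]
ee_rot: [0.997, 0.079, -0.0, 0.0]
ft_force: [0.6, 0.5, 0.1]
gripper_width: 0.0
```

```bash
python3 -c "
from h import *
status()
from rig import get_image
import cv2
for n in ('side','wrist'):
  d=get_image(n);np.savez(n+'6.npz',**d);cv2.imwrite('pics/%s6.png'%n,d['pixels'][:,:,::-1])
"
```

```text
t 9.45 tcp [ 446.2 -218.5  172.2] case [-270.4 -167.6] yaw 0.158 zax [-0. -0. -1.] F [0.62 0.47 0.08] w 0.0 j [-0.46 -0.06 -0.11  1.52 -0.    2.53]
```

View pics/wrist6.png

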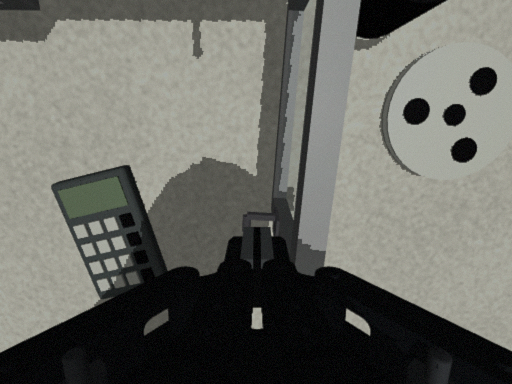

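```bash
python3 -c "
from h import *
d=load('wrist6.npz')
for p,q in [((324,0),(297,245)),((360,0),(324,267))]:
    a=w2c(cast(d,p,190));b=w2c(cast(d,q,190));v=b-a;print(a,b,np.arctan2(-v[0],v[1]))
"
```

```text
[-167.90287375 -189.77450165] [-256.05282097 -184.40540019] 1.5099627494522676
[-167.85711112 -201.63523825] [-266.01562005 -196.06312173] 1.5140906691199623
```

Request:
{"fn": "send_rows", "kwargs": {"series": [[0,0.002,0,0,0,0,0],[0,0.002,0,0,0,0,0],[0,0.001,0,0,0,0,0],[0,0,0,0,0,0,0]]}}

```text
time: 9.95
tcp_pos: [447.0, -223.5, 172.3]
ee_rot: [0.997, 0.079, 0.0, 0.0]
ft_force: [0.1, 0.0, -0.4]
gripper_width: 0.0
```

Request:
{"fn": "send_rows", "kwargs": {"series": [[0,-0.003,0,0,0,0,0],[0,-0.008,0,0,0,0,0],[0,-0.012,0,0,0,0,0],[0,-0.01,-0.01,0,0,0,0],[0,0,-0.03,0,0,0,0]]}}

```text
time: 10.45
tcp_pos: [440.6, -188.7, 211.3]
ee_rot: [0.997, 0.079, -0.002, -0.001]
ft_force: [0.0, 0.1, 0.5]
gripper_width: -0.0
```

Request:
{"fn": "send_rows", "kwargs": {"series": [[-0.01,-0.01,-0.035,0,0,0,0],[-0.02,-0.01,-0.03,0,0,0,0],[-0.03,-0.01,0,0,0,0,0],[-0.03,-0.01,0,0,0,0,0],[0,0,0,0,0,0,0]]}}

```text
time: 10.95
tcp_pos: [344.3, -164.2, 279.4]
ee_rot: [0.997, 0.079, 0.001, 0.001]
ft_force: [0.1, 0.4, 0.2]
gripper_width: -0.003
```

```bash
python3 -c "
from h import *
status()
from rig import get_image
import cv2
for n in ('side','wrist','scene'):
  d=get_image(n);np.savez(n+'7.npz',**d);cv2.imwrite('pics/%s7.png'%n,d['pixels'][:,:,::-1])
"
```

```text
t 10.95 tcp [ 344.3 -164.2  279.4] case [-362.6  -98.1] yaw 0.158 zax [ 0.002 -0.001 -1.   ] F [0.12 0.4  0.17] w -0.003 j [-0.44 -0.3  -0.11  1.76 -0.    2.54]
```

View pics/wrist7.png

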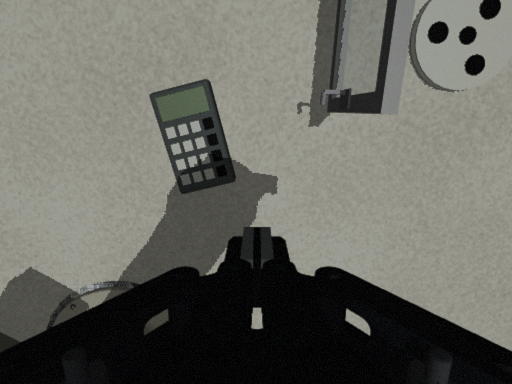

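View pics/side7.png

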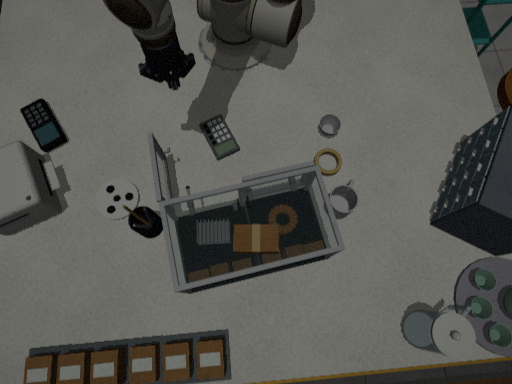

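```bash
python3 -c "
from h import *
import cv2
d=load('wrist7.npz');a=w2c(cast(d,(383,112),190));b=w2c(cast(d,(398,113),190));print('end corners',a,b)
v=a-np.array([-110,-194]);print(np.linalg.norm(v),np.arctan2(-v[0],v[1]))
a2=w2c(cast(d,(413,0),190));b2=w2c(cast(d,(389,0),190));print(b2,np.arctan2(-(a-b2)[0],(a-b2)[1]))
s=load('side7.npz');p=w2c(cast(s,(154,137),190));print('side tip',p, np.arctan2(-(p[0]+110),p[1]+194))
A=cv2.imread('pics/side0.png').astype(int);B=cv2.imread('pics/side7.png').astype(int)
D=(cv2.GaussianBlur(np.abs(A-B).max(2).astype(np.uint8),(3,3),0)>30).astype(np.uint8)
n,l,st,c=cv2.connectedComponentsWithStats(D)
for i in range(1,n):
    if st[i,4]>6: print(st[i],c[i].round())
"
```

```text
end corners [-295.08980944 -188.50765082] [-295.73128839 -199.20789739]
185.17128140936416 1.5411310634274629
[-225.23774137 -184.30494722] 1.6308896575962784
side tip [-280.86912502 -182.87983691] 1.5058079715781674
[   0    0   57   53 1788] [24. 20.]
[  65    0  150   96 6883] [146.  48.]
[197   0  15  22 238] [203.  11.]
[250   0   5  11  31] [252.   4.]
[ 238    0   77   87 3070] [274.  42.]
[226  36  28  14 157] [240.  42.]
[269  37   7   3   8] [272.  38.]
[214  51  16  17 168] [221.  59.]
[ 181   64   57   69 1856] [211.  98.]
[217 117   4   5  15] [219. 119.]
[212 119   4   5  15] [214. 121.]
[208 121   4   5  15] [209. 123.]
[152 134  27  66 707] [166. 169.]
[191 183  44  11  87] [212. 188.]
[185 185   5   5  15] [187. 187.]
[204 190  34  17 233] [222. 199.]
[180 194   7   3  12] [183. 195.]
[194 202   8   7  41] [197. 205.]
[234 205   3   4   8] [235. 207.]
[181 206   8   5  32] [185. 208.]
```

View pics/scene7.png

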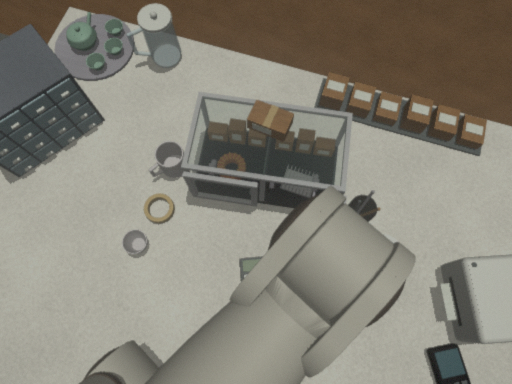

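```bash
python3 -c "
from rig import close_job
print(close_job())"
```

```text
the job is handed in; nothing more can be done
None
```

The right door, the one in front of the heat sink, is now wide open at about 1.54 rad, nearly square to the case. I pressed it in near its free edge with about 5.5 N and backed off. The catch let go and it sprang to about 0.42 rad. I then put the closed fingertips behind its edge, swung it open, and withdrew up and clear. I handed the job in at about 11 s.

**Last checks:**
- **Door angle:** the wrist camera's view of the leaf's corner gave 1.54 rad, and its radius came out at 185 mm against the given 184. The side view read 1.51. Two points on the leaf's edge in the wrist picture gave 1.63, past the 1.6 stop, so I disregarded that reading.
- **Everything else:** the left door is still shut. Comparing the side pictures from before and after showed changes only at the arm and its shadow, the right door, what is seen through the doorway, and the calculator keys, which I put down to the arm's shadow. I saw nothing that had shifted, though the arm hid part of the scene camera's view.
- **Contact and force:** the force reading was back at noise level (below 0.5 N) with the tool clear of everything. The largest force I read was about 5.7 N, during the press.

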